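# Draw the magnifier from its stand and hold it level over the stone

## Task

Take the magnifier by its handle, draw it out of its leaning wooden stand, turn it until the lens lies level, and hold it steady over the middle of the dish with the single large stone, with the lens about 17 cm above the table top. Finish while still holding it there: do not put it down or let go. Leave the dishes and everything else on the table where they are.

Things in the scene. Friction and masses are not known exactly. Their poses are not given: they have to be found in the camera images.
- magnifier: magnifier to be used: black plastic, clear lens, standing in the stand. Round rim 96 mm across, 12 mm thick. Origin: centre of the lens. x axis: along the handle towards its end (level at the start). z axis: square to the lens, at the start pointing 40 degrees above the level. y axis: at the start points up the slope (50 degrees above the level), the way the magnifier is drawn out. About 0.12 kg.
- grip (a point): a good place to grip on the magnifier's handle: on its centre line, 88 mm from the lens centre. The handle is round and straight, 18 mm thick, from 48 to 165 mm from the lens centre. The centre of mass lies 50 to 60 mm from the lens centre, along the handle. Axes as the magnifier's.
- stand: plywood stand for one magnifier, fixed. Origin: on the table top, straight below the lens centre (which is 85 mm higher). y axis: level, along the handle towards its end; z up. The lens leans 40 degrees from upright, its top towards the stand's -x. The base board, 12 mm thick, spans -58 to 168 mm in y, -70 to 60 mm in x. The handle is free of the stand from 50 to 140 mm along y.
- pocket (a point): where the lens centre sits in the stand, axes as the stand's. The rim stands in a pocket 25 mm deep along the slope with 2 to 3 mm of play: back plate, front lip and two cheeks, all within 46 mm of here along y. Draw the magnifier up the slope at least 30 mm to free it. The handle's end lies in an open notch on a 10 mm wide post 150 mm along y.
- stone_dish: shallow round dish 98 mm in diameter, rim 14 mm high, with one large grey stone (46 mm wide, top 30 mm above the dish's underside) fixed in its middle; stands on the blue tray. Origin: centre of its underside, z up.
- pebble_dish: the same dish with five small pebbles (15 mm wide, 12 mm high) instead; not to be used. Origin: centre of its underside.
- tray: blue shallow tray, 240 (x) by 360 (y) mm, floor 4 mm thick, rim 18 mm high, fixed to the table, holding the two dishes side by side. Origin: centre of its underside.
- stick: flat wooden stick 150 x 18 x 6 mm lying in the tray between the dishes, to be left alone. Origin: centre of its underside, x lengthwise.
- spare: second, slightly smaller magnifier (rim 90 mm) lying flat on the table, to be left alone. Origin: centre of its lens, x along its handle, which ends 150 mm from there.
- cup: white paper cup, 76 mm wide at the rim, 75 mm high, standing, to be left alone. Origin: centre of its underside.
- jar: small glass jar 56 mm wide, 60 mm high, to be left alone. Origin: centre of its underside.
- bottle: small white bottle 52 mm wide, 110 mm high, to be left alone. Origin: centre of its underside.
- marker: black marker pen 130 x 14 x 14 mm lying on the table, to be left alone. Origin: centre of its underside, x lengthwise.
Mind the look-alikes: they are no part of the job. What is shaped like the magnifier but blue or yellow is not meant.

How it is judged:
On the way:
1. the magnifier is held in the fingers, drawn up clear of the stand (contact force between the fingers and magnifier above 1 N and contact force between magnifier and stand below 0.05 N and height (world z) of magnifier above 0.11 m), for 0.1 s.
At the end, for the whole second after the job is handed in: magnifier gripped by the fingers, touching nothing else, at rest; lens level within 12 degrees (either face up), its centre within 25 mm of straight above the middle of the large stone's dish and 135 to 205 mm above the table; dishes within 20 mm of their start (contact force between the fingers and magnifier above 1 N and horizontal distance between magnifier and stone_dish below 0.025 m and height (world z) of magnifier between 0.135 and 0.205 m and (angle between magnifier's own z axis and vertical below 0.21 rad or angle between magnifier's own z axis and vertical above 2.93 rad) and linear speed of magnifier below 0.03 m/s and angular speed of magnifier below 0.2 rad/s and contact force between magnifier and stand below 0.05 N and contact force between magnifier and tray below 0.05 N and contact force between magnifier and stone_dish below 0.05 N and contact force between magnifier and pebble_dish below 0.05 N and contact force between magnifier and cup below 0.05 N and contact force between magnifier and jar below 0.05 N and contact force between magnifier and bottle below 0.05 N and contact force between magnifier and spare below 0.05 N and distance of each of stone_dish, pebble_dish from where it was at the start of the episode below 0.02 m); the arm keeps its last pose, push and grip.
It fails at once if a dish or another thing on the table is shifted by more than 20 mm (the stick, marker, cup, jar, bottle or spare magnifier by more than 25 mm) (distance of any of stone_dish, pebble_dish from where it was at the start of the episode above 0.02 m or distance of any of stick, spare, cup, jar, bottle, marker from where it was at the start of the episode above 0.025 m).
It fails at once if the magnifier is dropped to the table (height (world z) of magnifier below 0.05 m).
It also fails if it takes over 34 s, if anything falls off the work surface, if the arm or the gripper's body presses on something with over 40 N, if the wrist force passes 120 N, or if a joint passes its speed limit or range.

## Robot

A 6-joint arm with a two-finger parallel gripper is mounted at the origin on the work surface. World frame = base frame: x ahead of the robot, y to its left, z up, the work surface at z = 0. Lengths are in m, angles in rad, forces in N, time in s.
With the tool pointing down it reaches from about 0.3 to 0.775 m from the base axis. Payload 14.6 kg.
Tool frame: the origin (TCP) lies at the very end of the fingers, on their centre line; the grasp point (between the pads) lies 19 mm behind it; z points along the fingers, y is the line along which they close (so a half turn about z gives the same grasp; the last joint's range is limited). The gripper opens to 94 mm and grips with 3 to 60 N. Pads are 16 mm wide; open, the fingers measure 119 mm over their backs; the gripper's body (75 mm by 177 mm) begins 78 mm behind the grasp point.
Start: joints at [-1.171, 0.3, 1.521, -0, 1.321, -0.067], TCP at [0.248, -0.491, 0.205] pointing down, gripper open.
Joint ranges: [-3.03, 3.03], [-0.79, 2.21], [0.23, 2.52], [-1.04, 4.18], [0, 3.07], [-2.55, 2.55]. Speed limits (rad/s): [2.22, 2.22, 2.57, 3.14, 3.14, 3.14].

## Interface

Orientations are given as [roll, pitch, yaw] about the fixed x, y, z axes, in that order (R = Rz(yaw) Ry(pitch) Rx(roll)).
In Python, from station import ctrl gives the robot as it stands.
- The arm moves only by the shell command python3 -m pendant 'ROWS' [OPENING] [FORCE]. ROWS is JSON, a list of rows, each a list of 2 entries, a list of its own where there are three numbers: the shift along the world's x, y, z in cm, then the turn about the world's z in rad. A call has 1 to 20 rows; each row shifts and turns the commanded pose from where the row before left it; what a row does not reach is not made up. A row lasts 1/12 s, in which the tool goes at most 41.7 mm and 7.16 degrees, less where a joint would pass 70% of its speed; a pose out of reach is approached as far as the arm can. A call is refused whole if a number of a shift passes 4.17 or a number of a turn 0.125, either way. A call with a gripper value outside its range is refused whole. OPENING is the opening, from 0 (shut) to 1 (fully open), set as the call begins (- or left out, the last holds). The fingers move at their own pace and stop on an object; FORCE is the grip in N (left out, the last holds). Time passes only in rows, so rows that do not move let the fingers close. It gives the time, the measured TCP pose, the force, the opening and the grip force at its end, in the units of the state.
- ctrl.get_obs(): the state, without advancing time (a new reading comes with each control period).
- ctrl.camera(name): name is "scene" or "top"; returns a dict with "color" (384x512x3 uint8, red, green, blue), "intrinsics" (3x3 intrinsics, pixels), "camera_from_world" (4x4, takes a point from world to camera coordinates). Camera axes: x right, y down, z forward; pixel columns grow to the right and rows downward; lengths in m; the calibration is good to about 2 mm. A picture is of the moment at which its call begins. There is no depth.
- ctrl.hand_in(): hands the job in; it is judged then, once.
The state is a dict: "time_s": time; "qpos": joint angles; "joint_vel": joint speeds; "tau": joint torques, N m; "ee_pos": TCP position; "eef_rot": TCP orientation; "force": force on the tool from outside, world axes, zero at the start; "moment": the same for the moment, N m; "grip_width": finger opening in m; "grip_force": force on a finger pad.
Only numpy, scipy, OpenCV 4.12 (cv2) and the standard library are available. Lean on these libraries where they do the work, as an engineer would, in place of code of your own. Each camera call takes 0.05 s, during which the arm holds its last target. There are 200 camera calls.

## Working session

There is one attempt and no reset: what is moved stays moved. The work goes in short steps, Python scripts to look and compute and a shell command to move; the robot and the scene stay as the last step left them, time stands still between calls to the robot, and variables do not carry over. Pictures are saved under pics/ and viewed, at most 10 in all, crops included, and the job is handed in when it is done.

```bash
ls; mkdir -p pics
cat > h.py <<'E'
import numpy as np, cv2, json
from station import ctrl
def snap(name,path,crop=None,scale=1):
    c=ctrl.camera(name); im=c["color"][:,:,::-1]
    np.savez('/tmp/%s.npz'%name,K=c["intrinsics"],T=c["camera_from_world"],im=im)
    if crop: x0,y0,x1,y1=crop; im=im[y0:y1,x0:x1]
    cv2.imwrite(path,cv2.resize(im,None,fx=scale,fy=scale,interpolation=cv2.INTER_CUBIC))
def cal(name):
    d=np.load('/tmp/%s.npz'%name); return d['K'],d['T']
def proj(name,P):
    K,T=cal(name); P=np.atleast_2d(P); q=(T[:3,:3]@P.T).T+T[:3,3]; q=(K@q.T).T; return q[:,:2]/q[:,2:]
def onz(name,uv,z):
    K,T=cal(name); R=T[:3,:3]; o=-R.T@T[:3,3]; d=R.T@np.linalg.inv(K)@np.array([uv[0],uv[1],1.]); return o+d*(z-o[2])/d[2]
E
python3 - <<'E'
from h import *
snap("scene","pics/s0.png",None,1.5); snap("top","pics/t0.png",None,1.5)
o=ctrl.get_obs(); print({k:np.round(v,3).tolist() for k,v in o.items()})
for n in("scene","top"):
    K,T=cal(n); print(n,K.round(1).tolist(),(-T[:3,:3].T@T[:3,3]).round(3),T[:3,:3].round(2).tolist())
E
```

```text
pics
{'time_s': 0.1, 'qpos': [-1.171, 0.3, 1.521, 0.0, 1.321, -0.067], 'joint_vel': [-0.002, -0.0, -0.002, -0.001, -0.001, 0.0], 'tau': [0.001, -53.264, -35.328, 0.071, 0.023, -0.0], 'ee_pos': [0.247, -0.491, 0.205], 'eef_rot': [-3.141, -0.0, 0.467], 'force': [0.388, -0.033, -0.426], 'moment': [-0.02, 0.012, -0.001], 'grip_force': 0.0, 'grip_width': 0.094}
scene [[437.9, 0.0, 250.5], [0.0, 437.9, 194.7], [0.0, 0.0, 1.0]] [ 1.175 -0.695  0.884] [[0.79, 0.61, -0.02], [0.36, -0.49, -0.8], [-0.49, 0.62, -0.61]]
top [[464.7, 0.0, 257.3], [0.0, 464.7, 185.1], [0.0, 0.0, 1.0]] [0.204 0.146 1.693] [[0.08, -1.0, 0.0], [-0.98, -0.08, -0.21], [0.21, 0.01, -0.98]]
```

View pics/s0.png

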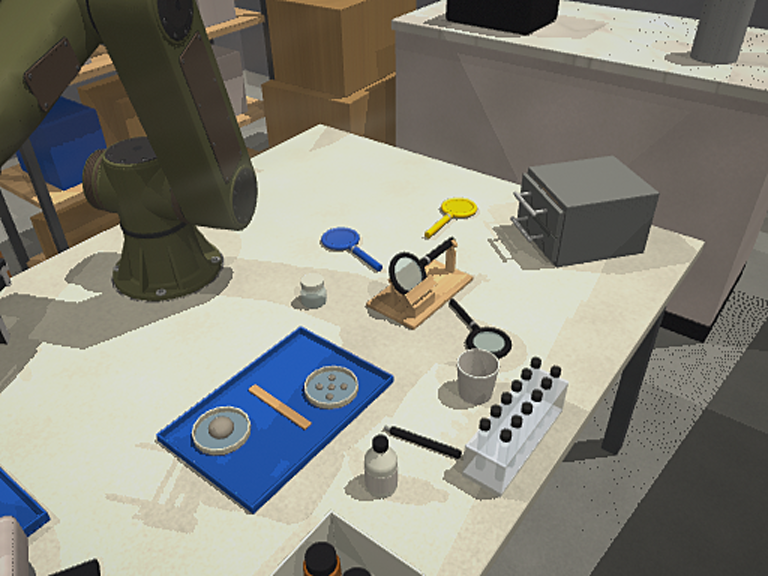

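View pics/t0.png

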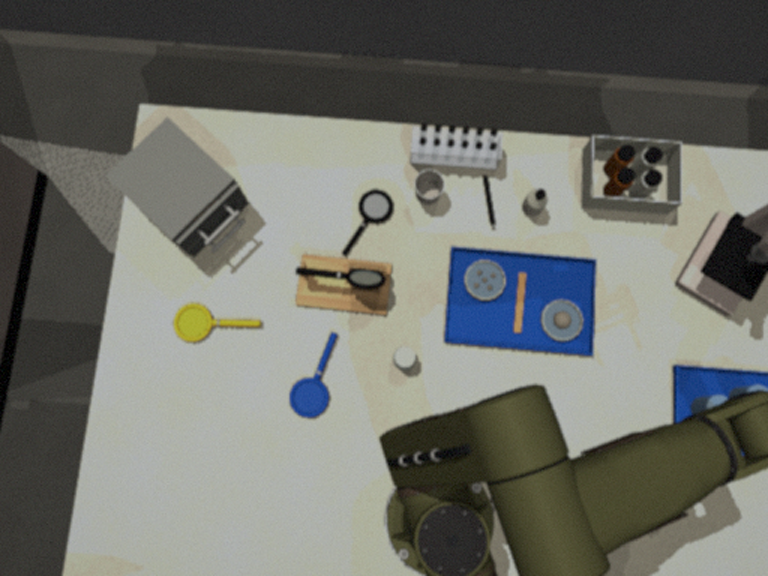

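Run:
```python
from h import *
a=np.load('/tmp/scene.npz')['im'][150:225,235:325]; b=np.load('/tmp/top.npz')['im'][160:220,185:275]
A=cv2.resize(a,None,fx=8,fy=8,interpolation=cv2.INTER_CUBIC); cv2.imwrite('pics/s1.png',A)
cv2.imwrite('pics/t1.png',cv2.resize(b,None,fx=8,fy=8,interpolation=cv2.INTER_CUBIC))
```

```text
(no output)
```

View pics/s1.png

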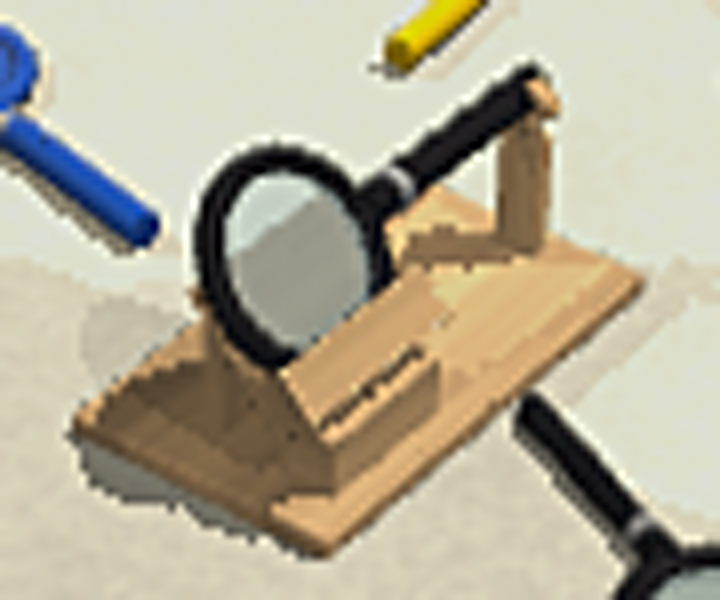

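View pics/t1.png

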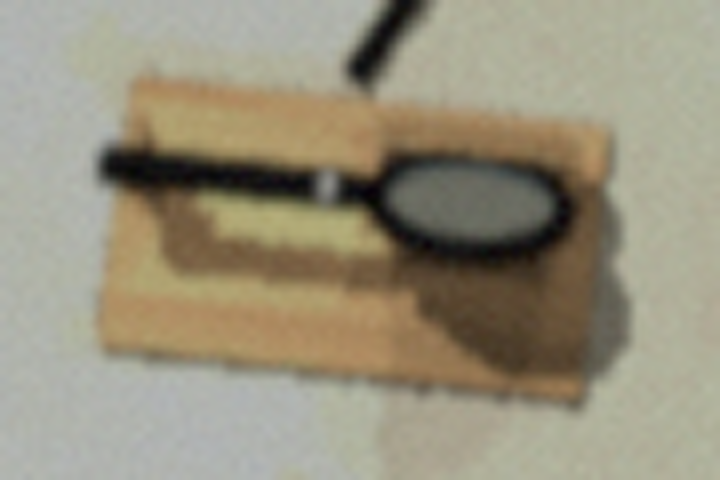

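```bash
cat > fit.py <<'E'
from h import *
from scipy.optimize import least_squares
s=lambda u,v:np.array([235+u/8,150+v/8]); t=lambda u,v:np.array([185+u/8,160+v/8])
obs=[("top",[.060,.168,.012],t(135,78)),("top",[.060,-.058,.012],t(608,125)),("top",[-.07,-.058,.012],t(583,400)),("top",[-.07,.168,.012],t(103,350)),
("top",[0,0,.085],t(475,205)),("top",[0,.165,.085],t(103,163)),("scene",[0,0,.085],s(290,258)),("scene",[0,.165,.085],s(537,78)),
("scene",[-.07,-.058,.012],s(75,425)),("scene",[.06,.168,.012],s(640,280))]
def W(p,q): c,d=np.cos(p[2]),np.sin(p[2]); q=np.array(q); return np.array([p[0]+c*q[0]-d*q[1],p[1]+d*q[0]+c*q[1],q[2]])
f=lambda p:np.concatenate([proj(n,W(p,q))[0]-uv for n,q,uv in obs])
r=least_squares(f,[.5,.3,0],loss='soft_l1')
E
python3 - <<'E'
from fit import *
p=r.x; print(p.round(4)); print(r.fun.shape, f(p).reshape(-1,2).round(1).tolist())
np.save('/tmp/stand.npy',p)
print('grip',W(p,[0,.088,.085]))
# dishes: top view full pic coords/1.5
for n,u,v,z in [("top",562/1.5,320/1.5,.018),("top",485/1.5,280/1.5,.018),("scene",221/1.5,430/1.5,.018),("scene",331/1.5,387/1.5,.018),("top",404/1.5,357/1.5,.06),("top",376/1.5,205/1.5,.006),("top",345/1.5,252/1.5,.009)]:
    print(n,onz(n,(u,v),z).round(3))
E
```

```text
[ 0.5372  0.2132 -0.0254]
(20,) [[-0.4, -0.9], [0.9, -0.5], [0.3, -0.4], [-1.0, -0.6], [-0.3, -0.4], [-0.1, 0.0], [-0.2, 0.5], [-1.5, 0.1], [-1.7, -1.3], [-0.1, -1.5]]
grip [0.53939759 0.30114213 0.085     ]
top [ 0.485 -0.267  0.018]
top [ 0.569 -0.075  0.018]
scene [ 0.491 -0.271  0.018]
scene [ 0.577 -0.08   0.018]
top [0.361 0.11  0.06 ]
top [0.743 0.208 0.006]
top [0.614 0.274 0.009]
```

```bash
python3 -m pendant '[[[1.6,3.6,1.2],0.057],[[1.6,3.6,1.2],0.057],[[1.6,3.6,1.2],0.057],[[1.6,3.6,1.2],0.057],[[1.6,3.6,1.2],0.057],[[1.6,3.6,1.2],0.057],[[1.6,3.6,1.2],0.057],[[1.6,3.6,1.2],0.057],[[1.6,3.6,1.2],0.057],[[1.6,3.6,1.2],0.057],[[1.6,3.6,1.2],0.057],[[1.6,3.6,1.2],0.057],[[1.6,3.6,1.2],0.057],[[1.6,3.6,1.2],0.057],[[1.6,3.6,1.2],0.057],[[1.6,3.6,1.2],0.057],[[1.6,3.6,1.2],0.057],[[1.6,3.6,1.2],0.057],[[1.6,3.6,1.2],0.057]]'
```

```text
time_s: 1.68
ee_pos: [0.5517, 0.1949, 0.4337]
eef_rot: [-3.141, 0.0, 1.553]
force: [-0.4, -1.0, 0.2]
grip_width: 0.0937
grip_force: 0.0
```

```bash
python3 -m pendant '[[[3.8,1.3,0],0],[[3.8,1.3,0],0],[[3.8,1.3,0],0],[[3.8,1.3,0],0],[[3.8,1.3,0],0],[[3.8,1.3,0],0],[[3.8,1.3,0],0],[[3.8,1.3,0],0],[[3.8,1.3,0],0]]'; python3 -c "
from h import *
print(ctrl.get_obs()['qpos'])"
```

```text
time_s: 2.43
ee_pos: [0.7405, 0.2566, 0.3607]
eef_rot: [3.058, -0.031, 1.551]
force: [0.8, 0.1, 0.8]
grip_width: 0.094
grip_force: 0.0
[0.28541186 0.9080096  0.23594041 0.00466469 1.90851546 0.30815898]
```

```bash
python3 -m pendant '[[[3.6,1.3,1.5],0],[[3.6,1.3,1.5],0],[[3.6,1.3,1.5],0],[[3.6,1.3,1.5],0]]'; python3 -m pendant '[[[-3.6,-1.3,0],0],[[-3.6,-1.3,0],0],[[-3.6,-1.3,0],0]]'; python3 -c "
from h import *
print(ctrl.get_obs()['qpos'])"
```

```text
time_s: 2.77
ee_pos: [0.7679, 0.2681, 0.3555]
eef_rot: [2.97, -0.063, 1.555]
force: [0.1, -1.0, -0.3]
grip_width: 0.0937
grip_force: 0.0
time_s: 3.02
ee_pos: [0.7082, 0.2462, 0.357]
eef_rot: [2.973, -0.063, 1.555]
force: [0.6, 0.4, 0.9]
grip_width: 0.0942
grip_force: 0.0
[0.28221506 0.64626223 0.69187627 0.00958319 1.62353349 0.30455944]
```

```bash
cat > tgt.py <<'E'
from h import *
from scipy.spatial.transform import Rotation as Rn
o=ctrl.get_obs(); R=Rn.from_euler('xyz',o['eef_rot']).as_matrix(); p=np.load('/tmp/stand.npy')
c,d=np.cos(p[2]),np.sin(p[2]); hd=np.array([-d,c,0])
E
python3 - <<'E'
from tgt import *
print(R.round(3)); y=R[:,1]; print('yaw err',np.arcsin(y@hd))
g=np.array([p[0],p[1],.085])+.088*hd; t=g+.019*R[:,2]
print('t',t,'shift cm',(t-o['ee_pos'])*100,'time',o['time_s'])
E
```

```text
[[ 0.016  0.985  0.169]
 [ 0.998 -0.026  0.059]
 [ 0.063  0.168 -0.984]]
yaw err -0.000930143406149229
t [0.54261234 0.30226357 0.06630755] shift cm [-16.56106288   5.61073663 -29.06736952] time 3.0167
```

```bash
python3 -m pendant '[[[-3.32,1.12,-1],0],[[-3.32,1.12,-1],0],[[-3.32,1.12,-1],0],[[-3.32,1.12,-1],0],[[-3.32,1.12,-1],0],[[0,0,-3.2],0],[[0,0,-3.2],0],[[0,0,-3.2],0],[[0,0,-3.2],0]]' 1
python3 - <<'E'
from tgt import *
g=np.array([p[0],p[1],.085])+.088*hd; t=g+.019*R[:,2]
print('yaw err',np.arcsin(R[:,1]@hd),'shift cm',(t-o['ee_pos'])*100)
snap("scene","pics/s2.png",(200,100,330,200),6)
# expected finger px
print(proj("scene",[g,o['ee_pos'],o['ee_pos']+.047*R[:,1],o['ee_pos']-.047*R[:,1]]))
E
```

```text
time_s: 3.77
ee_pos: [0.5441, 0.3018, 0.1808]
eef_rot: [2.97, -0.063, 1.556]
force: [1.2, 1.4, 0.8]
grip_width: 0.0938
grip_force: 0.0
yaw err -0.0007241646092859281 shift cm [ -0.14423114   0.04670492 -11.44408055]
[[287.36901676 170.14587823]
 [289.68001231 144.96509843]
 [302.29540732 147.41758652]
 [277.5828672  142.61336039]]
```

View pics/s2.png

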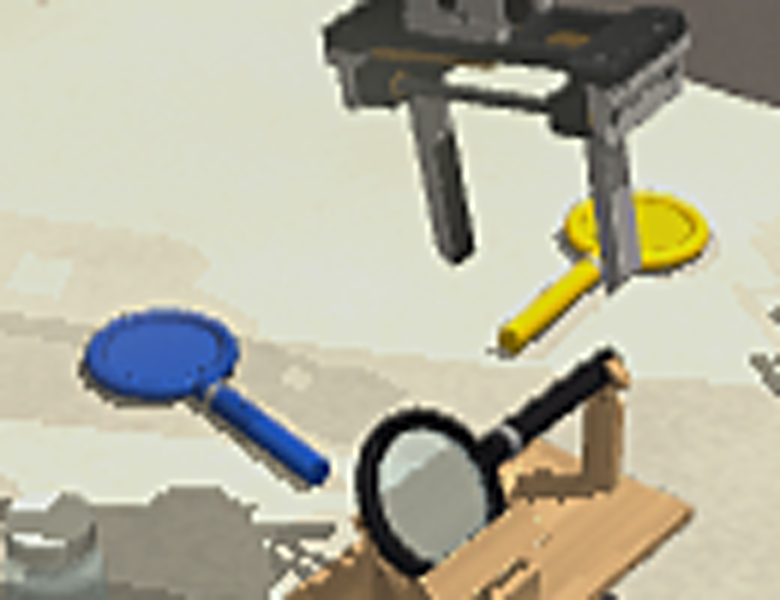

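```bash
python3 -m pendant '[[[0,0,-3.2],0],[[0,0,-3.2],0],[[0,0,-2.5],0],[[0,0,-1.5],0],[[0,0,-1.0],0],[[0,0,0],0]]' ; python3 -m pendant '[[[0,0,0],0],[[0,0,0],0],[[0,0,0],0],[[0,0,0],0],[[0,0,0],0],[[0,0,0],0]]' 0 12
```

```text
time_s: 4.32
ee_pos: [0.5441, 0.3015, 0.0668]
eef_rot: [2.972, -0.062, 1.555]
force: [-0.3, 0.2, -1.3]
grip_width: 0.0943
grip_force: 0.0
time_s: 4.82
ee_pos: [0.5448, 0.3019, 0.0687]
eef_rot: [2.969, -0.064, 1.555]
force: [-0.8, -0.1, -0.2]
grip_width: 0.0574
grip_force: 0.0
```

```bash
python3 -m pendant '[[[0,0,0],0],[[0,0,0],0],[[0,0,0],0],[[0,0,0],0],[[0,0,0],0],[[0,0,0],0],[[0,0,0],0],[[0,0,0],0]]' 0 12
```

```text
time_s: 5.48
ee_pos: [0.5444, 0.3018, 0.0682]
eef_rot: [2.97, -0.063, 1.555]
force: [-3.3, -0.4, 2.2]
grip_width: 0.0176
grip_force: 12.0
```

```bash
python3 -m pendant '[[[0,0,0],0],[[0,0,0],0],[[0,0,0],0]]' 0 45; python3 -m pendant '[[[-0.64,0.02,0.77],0],[[-0.64,0.02,0.77],0],[[-0.64,0.02,0.77],0],[[-0.64,0.01,0.77],0],[[-0.64,0.01,0.77],0],[[-0.64,0.02,0.77],0],[[-0.64,0,0.77],0]]'; python3 -m pendant '[[[0,0,2.5],0],[[0,0,3],0],[[0,0,3],0],[[0,0,0],0]]'; python3 -c "
from h import *
snap('scene','pics/s3.png',(200,80,330,180),6)"
```

```text
time_s: 5.73
ee_pos: [0.5444, 0.3018, 0.0682]
eef_rot: [2.97, -0.063, 1.555]
force: [-5.8, -0.8, 3.4]
grip_width: 0.0167
grip_force: 45.0
time_s: 6.32
ee_pos: [0.4992, 0.3028, 0.1231]
eef_rot: [2.97, -0.064, 1.555]
force: [0.4, 0.4, -1.9]
grip_width: 0.0171
grip_force: 45.0
time_s: 6.65
ee_pos: [0.5011, 0.3038, 0.2139]
eef_rot: [2.962, -0.068, 1.556]
force: [-0.4, -0.5, -0.1]
grip_width: 0.0168
grip_force: 45.0
```

View pics/s3.png

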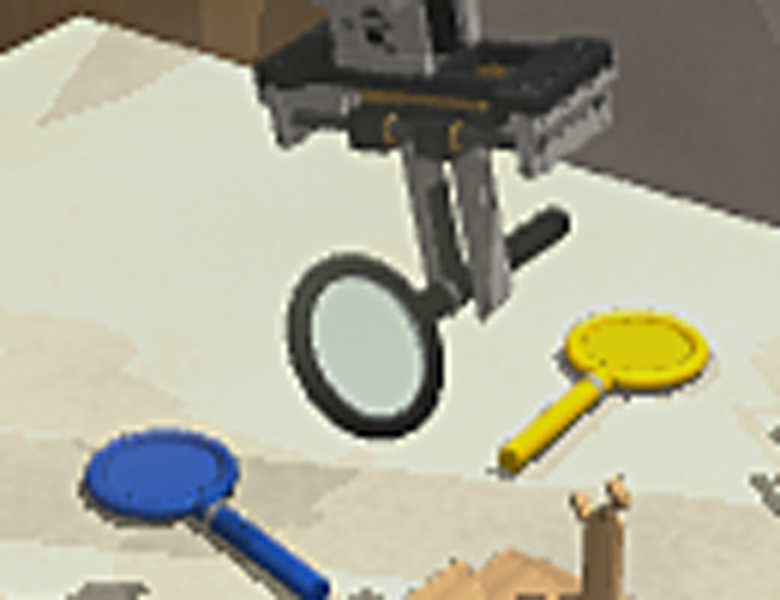

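```bash
python3 -m pendant '[[[1.2,-3.3,1.9],0],[[1.2,-3.3,1.9],0],[[1.2,-3.3,1.9],0],[[1.2,-3.3,1.9],0],[[1.2,-3.3,1.9],0],[[1.2,-3.3,1.9],0],[[1.2,-3.3,1.9],0],[[1.2,-3.3,1.9],0],[[1.2,-3.3,1.9],0],[[4,0,0],0],[[4,0,0],0],[[4,0,0],0],[[4,0,0],0]]'; python3 -m pendant '[[[4.1,0,0],0],[[4.1,0,0],0],[[4.1,0,0],0],[[4.1,0,0],0],[[4.1,0,0],0],[[4.1,0,0],0],[[4.1,0,0],0],[[4.1,0,0],0],[[4.1,0,0],0],[[4.1,0,0],0],[[4.1,0,0],0],[[4.1,0,0],0]]'
```

```text
time_s: 7.78
ee_pos: [0.752, 0.0055, 0.3766]
eef_rot: [2.973, -0.064, 1.554]
force: [-0.8, -0.0, -1.1]
grip_width: 0.017
grip_force: 45.0
time_s: 8.78
ee_pos: [0.92, 0.009, 0.2508]
eef_rot: [2.749, -0.07, 1.557]
force: [-0.3, 0.2, -1.2]
grip_width: 0.0169
grip_force: 45.0
```

```bash
python3 -m pendant '[[[2.5,0,3.3],0],[[2.5,0,3.3],0],[[2.5,0,3.3],0],[[2.5,0,3.3],0],[[2.5,0,3.3],0],[[2.5,0,3.3],0],[[2.5,0,3.3],0],[[2.5,0,3.3],0],[[2.5,0,3.3],0],[[2.5,0,3.3],0],[[2.5,0,3.3],0],[[2.5,0,3.3],0]]'; python3 -c "
from h import *
print(ctrl.get_obs()['qpos'])"
```

```text
time_s: 9.78
ee_pos: [0.8886, 0.0112, 0.4801]
eef_rot: [2.48, -0.079, 1.562]
force: [-0.0, 0.7, -1.2]
grip_width: 0.0167
grip_force: 45.0
[-0.05655152  0.82342848  0.23564703  0.09271806  1.42319107 -0.0032573 ]
```

Tilt accumulates as hoped (2.97 → 2.48; target about 2.10). Continue.

```bash
python3 -m pendant '[[[2.9,0,2.9],0],[[2.9,0,2.9],0],[[2.9,0,2.9],0],[[2.9,0,2.9],0],[[2.9,0,2.9],0],[[2.9,0,2.9],0],[[2.9,0,2.9],0],[[2.9,0,2.9],0],[[2.9,0,2.9],0],[[2.9,0,2.9],0]]'; python3 -c "
from h import *
print(ctrl.get_obs()['qpos'])"
```

```text
time_s: 10.62
ee_pos: [0.901, 0.0124, 0.5726]
eef_rot: [2.242, -0.087, 1.571]
force: [-0.3, 0.2, -1.4]
grip_width: 0.0167
grip_force: 45.0
[-5.63845439e-02  7.56366532e-01  2.35612263e-01  1.03296481e-01
  1.25264595e+00  7.82423280e-04]
```

```bash
python3 -m pendant '[[[2.9,0,2.9],0],[[2.9,0,2.9],0],[[2.9,0,2.9],0],[[2.9,0,2.9],0],[[2.9,0,2.9],0],[[2.9,0,2.9],0]]'
cat > mag.py <<'E'
from tgt import *
R0=Rn.from_euler('xyz',[2.97,-.063,1.555]).as_matrix()
x=hd; yv=np.array([-c*.643,-d*.643,.766]); M0=np.stack([x,yv,np.cross(x,yv)],1)
M=R@R0.T@M0   # magnifier axes now
T0=np.array([.5444,.3018,.0682]); L0=np.array([p[0],p[1],.085])
L=o['ee_pos']+R@R0.T@(L0-T0)
D=np.array([.488,-.269,.17])
if __name__=='__main__':
    print('lens',L.round(3),'z',M[:,2].round(3),'x',M[:,0].round(3),'tilt deg',np.degrees(np.arccos(abs(M[2,2]))).round(1)); print('shift cm',((D-L)*100).round(2),'t',o['time_s'])
E
python3 mag.py
```

```text
time_s: 11.12
ee_pos: [0.9101, 0.0127, 0.6196]
eef_rot: [2.102, -0.091, 1.577]
force: [0.4, -0.3, -0.5]
grip_width: 0.017
grip_force: 45.0
lens [ 0.89  -0.075  0.622] z [ 0.006 -0.058  0.998] x [0.048 0.997 0.058] tilt deg 3.2
shift cm [-40.18 -19.36 -45.16] t 11.1167
```

```bash
python3 -m pendant '[[[-2.6,-1.6,-2],0],[[-2.6,-1.6,-2],0],[[-2.6,-1.6,-2],0],[[-2.6,-1.6,-2],0],[[-2.6,-1.6,-2],0],[[-2.6,-1.6,-2],0],[[-2.6,-1.6,-2],0],[[-2.6,-1.6,-2],0],[[-2.6,-1.6,-2],0],[[-2.6,-1.6,-2],0],[[-2.6,-1.6,-2],0],[[-2.6,-1.6,-2],0]]'; python3 mag.py; python3 -c "
from h import *
print(ctrl.get_obs()['qpos'])"
```

```text
time_s: 12.12
ee_pos: [0.6359, -0.1585, 0.4089]
eef_rot: [2.103, -0.089, 1.579]
force: [-0.3, -0.4, -1.6]
grip_width: 0.017
grip_force: 45.0
lens [ 0.616 -0.247  0.411] z [ 0.007 -0.056  0.999] x [0.046 0.997 0.056] tilt deg 3.1
shift cm [-12.78  -2.23 -24.11] t 12.1167
[-0.48869581 -0.00330155  1.7066252   0.84031578  0.65015115 -0.92338336]
```

```bash
python3 -m pendant '[[[-1.2,-0.2,-2.5],0],[[-1.2,-0.2,-2.5],0],[[-1.2,-0.2,-2.5],0],[[-1.2,-0.2,-2.5],0],[[-1.2,-0.2,-2.5],0],[[-1.2,-0.2,-2.5],0]]'; python3 mag.py; python3 -c "
from h import *
print(ctrl.get_obs()['qpos'])"
```

```text
time_s: 12.62
ee_pos: [0.5645, -0.1703, 0.2586]
eef_rot: [2.104, -0.089, 1.579]
force: [0.4, -0.3, -1.7]
grip_width: 0.0168
grip_force: 45.0
lens [ 0.544 -0.258  0.261] z [ 0.008 -0.055  0.999] x [0.046 0.997 0.055] tilt deg 3.1
shift cm [-5.64 -1.05 -9.09] t 12.6167
[-0.60391936  0.0094617   2.05934453  1.34767772  0.57636603 -1.58107563]
```

```bash
python3 -m pendant '[[[-1,-0.2,-1.6],0],[[-1,-0.2,-1.6],0],[[-1,-0.2,-1.6],0],[[-1,-0.2,-1.6],0]]'; python3 mag.py; python3 -c "
from h import *
print(ctrl.get_obs()['qpos'])"
```

```text
time_s: 12.95
ee_pos: [0.5248, -0.1783, 0.1949]
eef_rot: [2.105, -0.089, 1.579]
force: [0.4, 0.0, -1.2]
grip_width: 0.0167
grip_force: 45.0
lens [ 0.505 -0.267  0.197] z [ 0.008 -0.055  0.999] x [0.046 0.997 0.055] tilt deg 3.1
shift cm [-1.67 -0.25 -2.71] t 12.95
[-0.68768124  0.05878506  2.19026562  1.5736942   0.62678749 -1.91125226]
```

```bash
python3 -m pendant '[[[-0.6,-0.1,-0.9],0],[[-0.6,-0.1,-0.9],0],[[-0.5,-0.1,-0.9],0],[[0,0,0],0],[[0,0,0],0],[[0,0,0],0]]'; python3 mag.py
python3 - <<'E'
from mag import *
snap("scene","pics/s4.png",(90,215,250,335),5); snap("top","pics/t4.png",(270,140,430,260),5)
a=np.linspace(0,2*np.pi,100)
for n,(x0,y0),f in(("scene",(90,215),"pics/s4.png"),("top",(270,140),"pics/t4.png")):
    im=cv2.imread(f); 
    q=proj(n,L+.048*(np.cos(a)[:,None]*M[:,0]+np.sin(a)[:,None]*M[:,1])); cv2.polylines(im,[np.int32((q-[x0,y0])*5)],True,(0,0,255),1)
    q=proj(n,np.array([.488,-.269,.018])+.049*np.stack([np.cos(a),np.sin(a),0*a],1)); cv2.polylines(im,[np.int32((q-[x0,y0])*5)],True,(0,255,0),1)
    cv2.imwrite(f,im)
E
```

```text
time_s: 13.45
ee_pos: [0.5087, -0.1811, 0.169]
eef_rot: [2.104, -0.089, 1.58]
force: [1.1, 0.0, -1.6]
grip_width: 0.0171
grip_force: 45.0
lens [ 0.489 -0.269  0.171] z [ 0.008 -0.056  0.998] x [0.045 0.997 0.056] tilt deg 3.1
shift cm [-0.07  0.04 -0.12] t 13.45
```

View pics/s4.png

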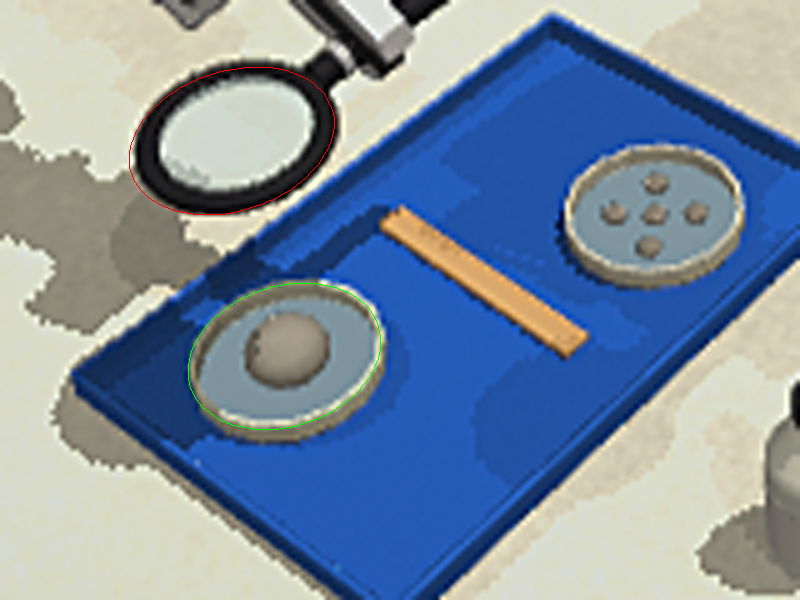

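View pics/t4.png

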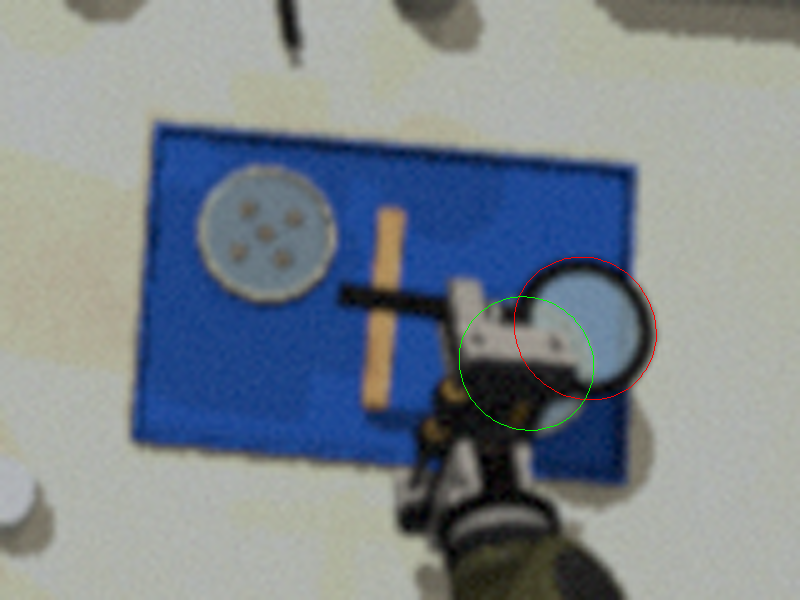

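```bash
python3 -m pendant '[[[0,0,0],0],[[0,0,0],0],[[0,0,0],0],[[0,0,0],0],[[0,0,0],0],[[0,0,0],0]]'; python3 mag.py; python3 -c "
from station import ctrl
print(ctrl.get_obs()['joint_vel']); print(ctrl.hand_in())"
```

```text
time_s: 14.05
ee_pos: [0.5084, -0.1808, 0.1683]
eef_rot: [2.105, -0.09, 1.58]
force: [-0.8, 0.2, -1.3]
grip_width: 0.0168
grip_force: 45.0
lens [ 0.488 -0.269  0.17 ] z [ 0.008 -0.057  0.998] x [0.045 0.997 0.056] tilt deg 3.2
shift cm [-0.04  0.01 -0.05] t 14.05
[-0.0004705  -0.00022474  0.00192967 -0.00058623 -0.00036395 -0.00057677]
the job is handed in; nothing more can be done
None
```

I handed the job in at about 14 s with the magnifier still gripped, its lens about 3° off level, centred over the large-stone dish and 17 cm above the table; no verdict came back, and since the moves only turn about the vertical, I tilted the tool by commanding poses just out of reach.

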